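# Slide the battery pack into its charging dock

## Robot

A 6-joint arm with a two-finger parallel gripper is mounted at the origin on a cart in front of the work surface, level with it; the furniture and walls round the work are solid. World frame = base frame: x ahead of the robot, y to its left, z up, the work surface at z = 0. Lengths are in m, angles in rad, forces in N, time in s.
With the tool pointing down it reaches from about 0.375 to 0.975 m from the base axis. Payload 3.8 kg.
Tool frame: the origin (TCP) lies at the centre of the arm's flange, where the gripper is bolted on; the fingertips stand 166 mm ahead of it and the grasp point (between the pads) lies 147 mm ahead of it; z points along the fingers, y is the line along which they close (so a half turn about z gives the same grasp; the last joint's range is limited). The gripper opens to 88 mm and grips with 3 to 60 N. Pads are 18 mm wide; open, the fingers measure 123 mm over their backs; the gripper's body (75 mm by 187 mm) begins 45 mm behind the grasp point.
Start: joints at [-1.322, 0.264, 1.604, -0, 1.274, -0.037], TCP at [0.19, -0.648, 0.405] pointing down, gripper open.
Joint ranges: [-2.63, 2.63], [-0.94, 2.18], [0.31, 2.57], [-1.31, 4.45], [0, 2.66], [-2.55, 2.55]. Speed limits (rad/s): [2.57, 2.57, 3.14, 3.14, 3.14, 3.14].

## Interface

Orientations are given as a unit quaternion [x, y, z, w].
In Python, from bench import manip gives the robot as it stands.
- The arm moves only by the tool drive_tool, never from a script. Its argument "commands" is text: rows parted by semicolons, each of 7 numbers parted by spaces: the turn, a rotation vector about the world's x, y, z normalised to -1 to 1, where 1 is 90 degrees, then the shift along the world's x, y, z normalised to -1 to 1, where 1 is 0.2 m, then the opening, from 0 (shut) to 1 (fully open). In form: wx wy wz x y z fingers; .... A call has 1 to 10 rows; each row is the pose to reach, as a shift and turn from the pose commanded when the call began; what a row does not reach only later rows make up. A row lasts 1/8 s, in which the tool goes at most 62.5 mm and 10.7 degrees, less where a joint would pass 70% of its speed; a pose out of reach is approached as far as the arm can. A call with a number of a shift or a turn outside -1 to 1 is refused whole. A call with a gripper value outside its range is refused whole. The fingers move at their own pace and stop on an object; "newtons" is the grip in N (left out, the last holds). Time passes only in rows, so rows that repeat a pose let the fingers close. It gives the time, the measured TCP pose, the force, the opening and the grip force at its end, in the units of the state.
- manip.get_obs(): the state, without advancing time (a new reading comes with each control period).
- manip.camera(name): name is "scene" or "top"; returns the picture (400x640x3 uint8, blue, green, red); there is no depth.
- manip.camera_model(name): a dict with "vertical_fov" (degrees; the focal length in pixels is half the picture's height over the tangent of half this angle, whatever the lens; pixels are square), "cx", "cy" (the principal point, pixels), "D" ([k1, k2, p1, p2, k3] as OpenCV has them; the pictures are not rectified), "pose" (4x4, takes a point from camera to world coordinates). Camera axes: x right, y down, z forward; pixel columns grow to the right and rows downward; lengths in m; the calibration is good to about 2 mm. A picture is of the moment at which its call begins. camera_model takes no time and is no camera call.
- manip.sign_off(): hands the job in; it is judged then, once.
The state is a dict: "clock": time; "q": joint angles; "joint_vel": joint speeds; "effort": joint torques, N m; "position": TCP position; "tcp_rot": TCP orientation; "ft_force": force on the tool from outside, world axes, zero at the start; "wrist_torque": the same for the moment, N m; "gripper_width": opening from 0.0 (shut) to 1.0 (fully open); "finger_force": force on a finger pad.
Only numpy, scipy, OpenCV 4.12 (cv2) and the standard library are available. Lean on these libraries where they do the work, as an engineer would, in place of code of your own. Each camera call takes 0.05 s, during which the arm holds its last target. There are 200 camera calls.

## Task

Plug the battery pack into the charging dock whose mouth fits its square plug, by sliding it over the table (never lift it) until the plug is fully home and the pack's front is flush against the dock. A big check weight stands in the way: put it aside first, standing upright on the table, without knocking it over. Leave all other things where they are.

Things in the scene. Friction and masses are not known exactly. Their poses are not given: they have to be found in the camera images.
- pack: Battery pack, flat grey plastic block on the table: 100 mm long (x), 96 wide (y), 34 high, 0.35 kg, too wide to grasp across. A black square plug, 44 mm wide, 26 high, sticks out 40 mm from the middle of its front (+x) face, undersides level. Origin: centre of the underside of the 100 x 96 block (front face x = +50 mm, rear x = -50 mm); z up.
- pack_tip (a point): Centre of the plug's end face: 90 mm ahead of the pack's origin, 13 mm up; axes as the pack's.
- dock_wide: Grey plastic dock fixed to the table, the one that fits: 88 mm wide, 56 long, 46 high. Mouth in its front: 47 mm wide, 29 high, 44 deep, the table its floor; side walls flare out 8 mm each over the first 12 mm. Origin: middle of the mouth, on the table, in the plane of the front face; x points into the dock, y across, z up. Home: pack origin at x = -50 mm, y = 0, axes parallel.
- dock_narrow: The other dock, same outside size and same frame, but its mouth is only 28 mm wide: the plug does not fit. Fixed to the table.
- weight_big: Big steel check weight, round, 38 mm across, 52 mm high with a narrower knob at the top, 0.5 kg, standing on the table in front of the mouth of the dock that fits. Origin: centre of its underside, z up.
- weight_small: Smaller check weight, 28 mm across, 40 mm high, standing in front of the narrow dock; bystander. Origin: centre of its underside.
- stamp: Date stamp with a rounded red handle, 34 x 52 x 70 mm; bystander behind the docks. Origin: centre of its underside.
- tamper: Turned wooden tamper, 81 mm across, 98 mm high; bystander behind the docks. Origin: centre of its underside.
- pot: White pot with a red lid, 64 mm across, 68 mm high; bystander behind the docks. Origin: centre of its underside.
- weight_mini: Smallest check weight, 22 mm across, 32 mm high; bystander on the far side of the table. Origin: centre of its underside.
Mind the look-alikes: they are no part of the job. What is shaped like the weight_big but purple or turquoise is not meant.

How it is judged:
At the end, for the whole second after the job is handed in: The plug is in the wide-mouthed dock to at least 36 of its 40 mm, within 5 mm sideways and 0.06 rad of the dock's axis, the pack lying flat and at rest; the big weight stands upright on the table, at rest (x of pack_tip in the frame of dock_wide above 0.036 m and y of pack_tip in the frame of dock_wide between -0.005 and 0.005 m and angle between the x axis of pack and the x axis of dock_wide, either way round below 0.06 rad and angle between pack's own z axis and vertical below 0.05 rad and linear speed of each of pack, weight_big below 0.01 m/s and angle between weight_big's own z axis and vertical below 0.15 rad and height (world z) of weight_big between -0.01 and 0.01 m); the robot touches nothing.
It fails at once if the pack is lifted more than 15 mm off the table or tipped by more than 0.3 rad (height (world z) of pack above 0.015 m or angle between pack's own z axis and vertical above 0.3 rad).
It fails at once if the big weight is knocked over (tilted more than 0.6 rad) (angle between weight_big's own z axis and vertical above 0.6 rad).
It fails at once if a bystander (small or smallest weight, stamp, tamper, pot) is moved more than 25 mm or tipped over (distance of any of weight_small, stamp, tamper, pot, weight_mini from where it was at the start of the episode above 0.025 m or angle between any of weight_small, stamp, tamper, pot, weight_mini's own z axis and vertical above 0.5 rad).
It also fails if it takes over 72 s, if anything falls off the work surface, if the arm or the gripper's body presses on something with over 40 N, if the wrist force passes 120 N, or if a joint passes its speed limit or range.

## Working session

There is one attempt and no reset: what is moved stays moved. The work goes in short steps, Python scripts to look and compute and a tool call to move; the robot and the scene stay as the last step left them, time stands still between calls to the robot, and variables do not carry over. Pictures are saved under pics/ and viewed, at most 10 in all, crops included, and the job is handed in when it is done.

Besides the shell and the picture viewer there is one more tool, called after "Request:" as name(argument=value, ...), one argument or row to a line, values as JSON. drive_tool: Moves the arm, as the interface text tells. Scaled input: -1 to 1 covers 0.2 m each way for a shift and 90 degrees each way for a turn. Its arguments: {"type":"object","properties":{"commands":{"type":"string"},"newtons":{"type":"number"}},"required":["commands"]}

```bash
mkdir -p pics; cat > h.py <<'E'
import numpy as np, cv2
from bench import manip
def K(m):
    f=200/np.tan(np.radians(m["vertical_fov"])/2)
    return np.array([[f,0,m["cx"]],[0,f,m["cy"]],[0,0,1.]])
def px2w(name,pts,z):
    m=manip.camera_model(name);T=np.array(m["pose"])
    u=cv2.undistortPoints(np.array(pts,float).reshape(-1,1,2),K(m),np.array(m["D"],float)).reshape(-1,2)
    d=np.c_[u,np.ones(len(u))]@T[:3,:3].T
    s=(np.broadcast_to(z,len(u))-T[2,3])/d[:,2]
    return T[:3,3]+d*s[:,None]
def w2px(name,P):
    m=manip.camera_model(name);T=np.linalg.inv(np.array(m["pose"]))
    return cv2.projectPoints(np.array(P,float).reshape(-1,1,3),cv2.Rodrigues(T[:3,:3])[0],T[:3,3],K(m),np.array(m["D"],float))[0].reshape(-1,2)
E
python3 - <<'E'
from h import *
for n in("top","scene"):
    cv2.imwrite(f"pics/{n}0.png",manip.camera(n)); m=manip.camera_model(n);print(n,m["vertical_fov"],np.round(m["pose"],3).tolist())
print(manip.get_obs())
E
```

```text
top 49.11384512290107 [[0.016, -0.983, 0.182, 0.308], [-1.0, -0.02, -0.023, 0.034], [0.026, -0.181, -0.983, 1.325], [0.0, 0.0, 0.0, 1.0]]
scene 55.57059504387274 [[0.877, -0.321, 0.358, 0.192], [-0.481, -0.587, 0.652, -0.673], [0.001, -0.743, -0.669, 0.764], [0.0, 0.0, 0.0, 1.0]]
{'clock': 0.1, 'q': array([-1.32187175e+00,  2.64665282e-01,  1.60520713e+00, -4.02593515e-06,
        1.27372434e+00, -3.68918746e-02]), 'joint_vel': array([-0.00135244,  0.00021533, -0.00279623,  0.00141613,  0.00093864,
       -0.0010938 ]), 'effort': array([ 1.36514540e-03, -5.03618681e+01, -3.58070505e+01,  7.30879675e-02,
        2.33525882e-02, -6.56612428e-05]), 'position': array([ 0.19023796, -0.64732067,  0.403537  ]), 'tcp_rot': array([ 9.89805405e-01,  1.42422806e-01, -1.07947996e-04, -9.96218529e-04]), 'ft_force': array([ 0.0792752 , -0.73307688,  0.3447146 ]), 'wrist_torque': array([-0.00799727,  0.04681885,  0.04462924]), 'finger_force': 0.0, 'gripper_width': 1.0024655760431247}
```

View pics/top0.png

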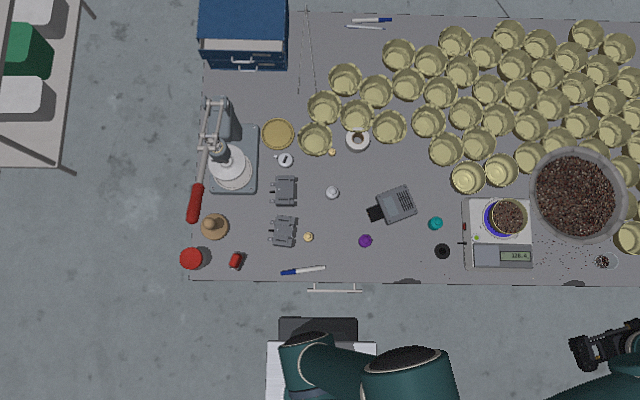

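View pics/scene0.png

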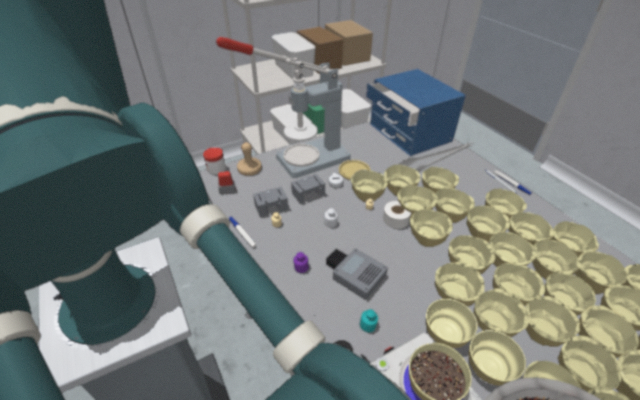

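The top view shows the docks at (285,190) and (284,230), and the pack at (392,205) with its plug pointing left at (374,213). Candidates for the big weight are silver (332,192), silver (286,160), brass (308,237), brass (332,152), purple (365,241) and turquoise (436,223). From the description I choose (332,192), and a close crop will check it.

```bash
python3 - <<'E'
from h import *
a=cv2.imread("pics/top0.png")[140:260,260:420]
cv2.imwrite("pics/c1.png",cv2.resize(a,None,fx=5,fy=5,interpolation=cv2.INTER_CUBIC))
for p,z in [((285,190),.046),((284,230),.046),((332,192),.05),((286,160),.05),((308,237),.04),((332,152),.03),((392,205),.034)]: print(p,px2w("top",[p],z).round(3))
E
```

```text
(285, 190) [[0.587 0.118 0.046]]
(284, 230) [[0.467 0.117 0.046]]
(332, 192) [[ 0.583 -0.023  0.05 ]]
(286, 160) [[0.679 0.117 0.05 ]]
(308, 237) [[0.448 0.046 0.04 ]]
(332, 152) [[ 0.713 -0.022  0.03 ]]
(392, 205) [[ 0.55  -0.205  0.034]]
```

View pics/c1.png

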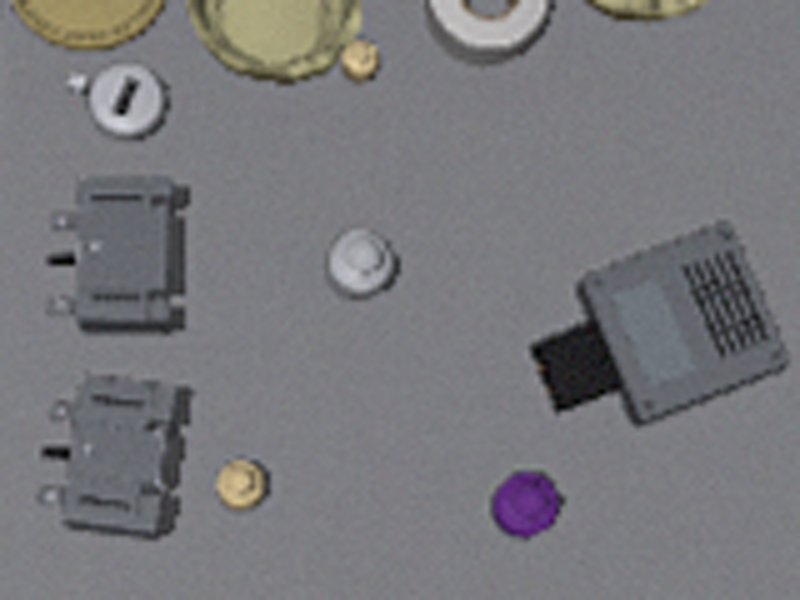

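The crop agrees: the silver weight at crop (362,262) stands in front of the upper dock, whose mouth is the wider one (crop x≈183, y 215–300). The small brass weight is before the narrow dock at (243,485). The pack and black plug are at (680,320) and (575,370). Next I measure the poses.

```bash
cat > fit.py <<'E'
from h import *
from scipy.optimize import least_squares
def fit(obs,model,x0,cam="top"):  # obs px, model pts (x,y,z) in frame; frame x,y,yaw
    model=np.array(model,float);obs=np.array(obs,float)
    def P(p):
        c,s=np.cos(p[2]),np.sin(p[2]);return np.c_[p[0]+c*model[:,0]-s*model[:,1],p[1]+s*model[:,0]+c*model[:,1],model[:,2]]
    r=least_squares(lambda p:(w2px(cam,P(p))-obs).ravel(),x0)
    return r.x,r.fun.reshape(-1,2)
cr=lambda L:(np.array(L,float)+.5)/5-.5+[260,140]
E
python3 - <<'E'
from fit import *
p,r=fit(cr([(580,278),(730,222),(790,360),(638,425),(532,345),(556,412)]),
 [(.05,.048,.034),(-.05,.048,.034),(-.05,-.048,.034),(.05,-.048,.034),(.09,.022,.026),(.09,-.022,.026)],[.55,-.2,1.9])
# +y of pack: x axis toward +Y world -> y axis toward -X (image down)
print("as +x left; swapped order check",p,r.round(1).tolist())
p,r=fit(cr([(638,425),(790,360),(730,222),(580,278),(556,412),(532,345)]),
 [(.05,.048,.034),(-.05,.048,.034),(-.05,-.048,.034),(.05,-.048,.034),(.09,.022,.026),(.09,-.022,.026)],[.55,-.2,1.9])
print("pack",p.round(4),r.round(1).tolist())
d,r=fit(cr([(80,330),(80,178),(178,178),(183,328)]),[(.056,.044,.046),(.056,-.044,.046),(0,-.044,.046),(0,.044,.046)],[.587,.09,1.57])
print("dock",d.round(4),r.round(1).tolist())
print("weight",px2w("top",cr([(362,264)]),.022), px2w("top",cr([(364,252)]),.05))
a=cv2.imread("pics/top0.png")[168:212,266:306]
cv2.imwrite("pics/c2.png",cv2.resize(a,None,fx=13,fy=13,interpolation=cv2.INTER_CUBIC))
E
```

```text
as +x left; swapped order check [ 0.55422379 -0.21849112  1.9431474 ] [[11.5, 29.1], [12.2, 28.9], [-11.9, -27.9], [-11.9, -29.9], [5.1, 12.6], [-5.0, -14.4]]
pack [ 0.5539 -0.2183  1.9628] [[0.2, -0.0], [0.3, 1.0], [-0.4, -0.4], [-0.6, 0.0], [0.6, -0.3], [-0.2, -0.3]]
dock [0.5875 0.0876 1.6135] [[0.8, -0.7], [0.5, 0.9], [-0.4, 0.5], [-0.9, -0.7]]
weight [[ 0.58775453 -0.02400632  0.022     ]] [[ 0.58908346 -0.02386704  0.05      ]]
```

View pics/c2.png

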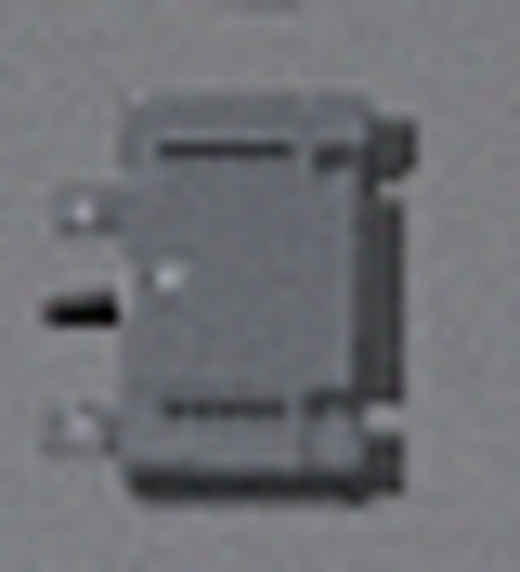

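The crop shows the wide dock's top face with corners near (128,93), (368,96), (364,470) and (128,470), its grooves running level, and the side face and shadow below and to the right. I refit with these corners and work out the first move.

```bash
python3 - <<'E'
from fit import *
c=lambda L:(np.array(L,float)+.5)/13-.5+[266,168]
d,r=fit(c([(128,470),(128,94),(367,96),(364,470)]),[(.056,.044,.046),(.056,-.044,.046),(0,-.044,.046),(0,.044,.046)],[.587,.09,1.57])
print("dock",d.round(4),r.round(2).tolist())
g=px2w("top",c([(160,150),(290,152),(165,410),(290,408)]),.046);print(g.round(4).tolist())
print("yaw grooves",[np.degrees(np.arctan2(*(g[i]-g[i+1])[[1,0]])) for i in(0,2)])
E
```

```text
dock [0.5901 0.0911 1.5955] [[-0.42, 0.01], [-0.1, 0.13], [0.19, -0.07], [0.33, -0.07]]
[[0.62, 0.14, 0.046], [0.6202, 0.1101, 0.046], [0.5589, 0.1368, 0.046], [0.56, 0.1083, 0.046]]
yaw grooves [np.float64(90.35438262767646), np.float64(92.13213182127589)]
```

Request:
drive_tool(
  commands="0 0 0.12 0.2 0.3 0 1; 0 0 0.24 0.5 0.6 0 1; 0 0 0.36 0.8 0.9 0 1; 0 0 0.48 1 1 0 1; 0 0 0.6 1 1 0 1; 0 0 0.72 1 1 0 1; 0 0 0.82 1 1 0 1; 0 0 0.82 1 1 0 1",
)

```text
clock: 1.1
position: [0.3904, -0.4473, 0.4041]
tcp_rot: [0.707, 0.708, 0.0, -0.001]
ft_force: [-0.2, -0.1, 0.2]
gripper_width: 0.998
finger_force: 0.0
```

Request:
drive_tool(
  commands="0 0 0 0.2 0.3 0 1; 0 0 0 0.5 0.6 0 1; 0 0 0 0.75 0.9 0 1; 0 0 0 0.99 1 0 1; 0 0 0 0.99 1 0 1; 0 0 0 0.99 1 0 1",
)

```text
clock: 1.85
position: [0.5898, -0.246, 0.4041]
tcp_rot: [0.706, 0.708, 0.0, -0.0]
ft_force: [-0.7, 0.7, -0.1]
gripper_width: 0.998
finger_force: 0.0
```

Request:
drive_tool(
  commands="0 0 0 0 0.3 0 1; 0 0 0 0 0.6 -0.2 1; 0 0 0 0 0.9 -0.4 1; 0 0 0 0 1 -0.5 1; 0 0 0 0 1 -0.5 1; 0 0 0 0 1 -0.5 1; 0 0 0 0 1 -0.5 1",
)

```text
clock: 2.72
position: [0.5889, -0.0492, 0.3064]
tcp_rot: [0.707, 0.707, 0.001, 0.001]
ft_force: [0.2, 0.2, -0.6]
gripper_width: 1.0
finger_force: 0.0
```

Request:
drive_tool(
  commands="0 0 0 0 0.125 -0.1 1; 0 0 0 0 0.125 -0.25 1; 0 0 0 0 0.125 -0.4 1; 0 0 0 0 0.125 -0.55 1; 0 0 0 0 0.125 -0.66 1; 0 0 0 0 0.125 -0.66 1; 0 0 0 0 0.125 -0.66 1",
)

```text
clock: 3.6
position: [0.5893, -0.0234, 0.1742]
tcp_rot: [0.706, 0.708, 0.001, 0.001]
ft_force: [-0.1, 0.2, 0.7]
gripper_width: 0.997
finger_force: 0.0
```

Request:
drive_tool(
  commands="0 0 0 0 0 0 0.3; 0 0 0 0 0 0 0.3; 0 0 0 0 0 0 0.3; 0 0 0 0 0 0 0.3; 0 0 0 0 0 0 0.3; 0 0 0 0 0 0 0.3; 0 0 0 0 0 0 0.3; 0 0 0 0 0 0 0.3",
  newtons=15,
)

```text
clock: 4.6
position: [0.5886, -0.0226, 0.1728]
tcp_rot: [0.706, 0.708, 0.0, 0.0]
ft_force: [1.9, 0.3, -0.4]
gripper_width: 0.42
finger_force: 14.9
```

Request:
drive_tool(
  commands="0 0 0 0 0 0.05 0.3; 0 0 0 0 0 0.15 0.3; 0 0 0 -0.1 -0.02 0.15 0.3; 0 0 0 -0.25 -0.04 0.15 0.3; 0 0 0 -0.4 -0.07 0.15 0.3; 0 0 0 -0.55 -0.09 0.15 0.3; 0 0 0 -0.65 -0.09 0.15 0.3; 0 0 0 -0.69 -0.09 0.15 0.3; 0 0 0 -0.69 -0.09 0.15 0.3",
)

```text
clock: 5.72
position: [0.4503, -0.0406, 0.2034]
tcp_rot: [0.706, 0.708, 0.0, 0.0]
ft_force: [0.8, 1.0, -4.7]
gripper_width: 0.42
finger_force: 14.9
```

Request:
drive_tool(
  commands="0 0 0 0 0 -0.06 0.3; 0 0 0 0 0 -0.11 0.3; 0 0 0 0 0 -0.14 0.3; 0 0 0 0 0 -0.148 0.3; 0 0 0 0 0 -0.148 0.3; 0 0 0 0 0 -0.148 0.3",
)

```text
clock: 6.48
position: [0.4505, -0.0407, 0.1731]
tcp_rot: [0.706, 0.708, 0.0, 0.0]
ft_force: [0.5, 0.3, -5.1]
gripper_width: 0.415
finger_force: 14.9
```

Request:
drive_tool(
  commands="0 0 0 0 0 -0.004 0.3; 0 0 0 0 0 -0.004 0.3; 0 0 0 0 0 -0.004 0.3; 0 0 0 0 0 -0.004 0.6; 0 0 0 0 0 -0.004 0.75; 0 0 0 0 0 -0.004 0.75; 0 0 0 0 0 -0.004 0.75; 0 0 0 0 0 -0.004 0.75",
)

```text
clock: 7.48
position: [0.4503, -0.0406, 0.1723]
tcp_rot: [0.706, 0.708, 0.0, 0.0]
ft_force: [0.7, -0.7, 0.1]
gripper_width: 0.747
finger_force: 0.0
```

Request:
drive_tool(
  commands="0 0 0 0 0 0.1 0.75; 0 0 0 0 0 0.3 0.75; 0 0 0 0 0 0.5 0.9; 0 0 0 0 -0.2 0.6 0.9; 0 0 0 0 -0.5 0.6 0.9; 0 0 0 0 -0.8 0.6 0.9; 0 0 0 0 -1 0.6 0.9; 0 0 0 0 -1 0.6 0.9",
)

```text
clock: 8.48
position: [0.4502, -0.2431, 0.2925]
tcp_rot: [0.707, 0.707, -0.0, 0.0]
ft_force: [0.7, -0.2, 0.1]
gripper_width: 0.901
finger_force: 0.0
```

Request:
drive_tool(
  commands="0 0 0 0 -0.3 0.2 0.9; 0 0 0 0 -0.6 0.4 0.9; 0 0 0 0 -0.9 0.4 0.9; 0 0 0 0 -1 0.4 0.9; 0 0 0 0 -1 0.4 0.9",
)

```text
clock: 9.1
position: [0.4504, -0.4417, 0.3721]
tcp_rot: [0.707, 0.708, 0.0, -0.0]
ft_force: [-0.0, 0.4, -0.6]
gripper_width: 0.9
finger_force: 0.0
```

```bash
python3 - <<'E'
from h import *
im=manip.camera("top");cv2.imwrite("pics/top1.png",im)
a=im[140:260,260:420]
cv2.imwrite("pics/c3.png",cv2.resize(a,None,fx=5,fy=5,interpolation=cv2.INTER_CUBIC))
E
```

```text
(no output)
```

View pics/c3.png

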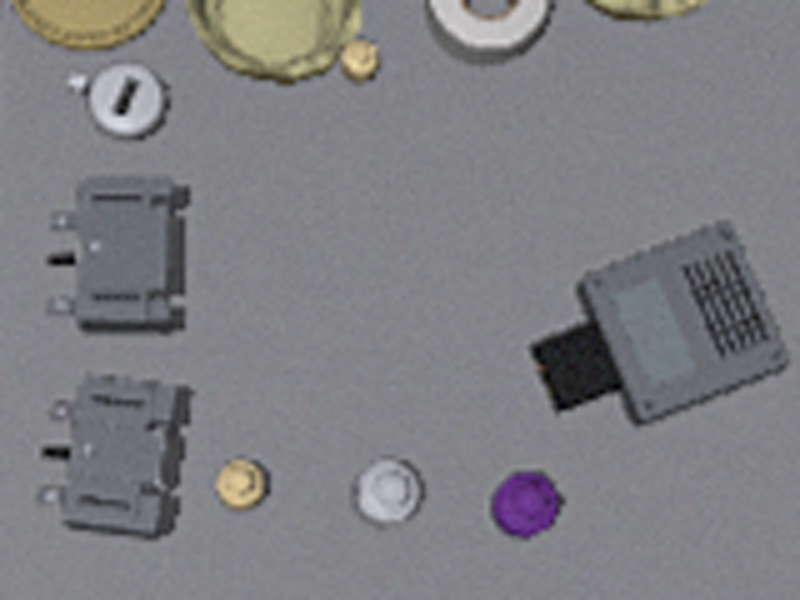

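The big weight now stands at crop (388,490), upright, in free space between the small brass (243,485) and purple (527,503) weights. Everything else is unmoved. Next I grip the plug.

Request:
drive_tool(
  commands="0 0 0.1 0.1 0.3 -0.1 0.9; 0 0 0.2 0.2 0.6 -0.2 0.9; 0 0 0.25 0.3 0.8 -0.3 0.9; 0 0 0.25 0.39 1 -0.3 0.9; 0 0 0.25 0.39 1 -0.3 0.9; 0 0 0.25 0.39 1 -0.3 0.9",
)

```text
clock: 9.9
position: [0.528, -0.2393, 0.3123]
tcp_rot: [0.553, 0.833, -0.0, -0.0]
ft_force: [-0.7, 0.7, -0.0]
gripper_width: 0.903
finger_force: 0.0
```

```bash
python3 - <<'E'
from fit import *
w=px2w("top",cr([(388,492)]),.022);print("weight",w, "placed .4503 -.0406")
E
```

```text
weight [[ 0.44871537 -0.04121846  0.022     ]] placed .4503 -.0406
```

Request:
drive_tool(
  commands="0 0 0 0 0.2 0 0.9; 0 0 0 0 0.405 -0.1 0.9; 0 0 0 0 0.405 -0.25 0.9; 0 0 0 0 0.405 -0.4 0.9; 0 0 0 0 0.405 -0.55 0.9; 0 0 0 0 0.405 -0.65 0.9; 0 0 0 0 0.405 -0.7 0.9; 0 0 0 0 0.405 -0.7 0.9; 0 0 0 0 0.405 -0.7 0.9",
)

```text
clock: 11.02
position: [0.5288, -0.1601, 0.1733]
tcp_rot: [0.555, 0.832, 0.0, 0.001]
ft_force: [-0.2, -0.5, 0.6]
gripper_width: 0.897
finger_force: 0.0
```

Request:
drive_tool(
  commands="0 0 0 0 0 0 0.35; 0 0 0 0 0 0 0.35; 0 0 0 0 0 0 0.35; 0 0 0 0 0 0 0.35; 0 0 0 0 0 0 0.35; 0 0 0 0 0 0 0.35; 0 0 0 0 0 0 0.35; 0 0 0 0 0 0 0.35",
  newtons=15,
)

```text
clock: 12.02
position: [0.5286, -0.1595, 0.1726]
tcp_rot: [0.554, 0.832, 0.0, 0.0]
ft_force: [1.3, 3.4, 2.7]
gripper_width: 0.499
finger_force: 15.0
```

Request:
drive_tool(
  commands="0 0 -0.02 0.03 0.06 0 0.35; 0 0 -0.05 0.07 0.15 0 0.35; 0 0 -0.09 0.11 0.25 0 0.35; 0 0 -0.13 0.15 0.35 0 0.35; 0 0 -0.17 0.2 0.45 0 0.35; 0 0 -0.21 0.25 0.55 0 0.35; 0 0 -0.234 0.29 0.65 0 0.35; 0 0 -0.234 0.31 0.7 0 0.35; 0 0 -0.234 0.31 0.7 0 0.35; 0 0 -0.234 0.31 0.7 0 0.35",
)

```text
clock: 13.28
position: [0.5905, -0.0195, 0.1725]
tcp_rot: [0.697, 0.717, 0.001, 0.0]
ft_force: [1.7, 3.0, 3.7]
gripper_width: 0.497
finger_force: 15.0
```

```bash
python3 - <<'E'
from h import *
im=manip.camera("top");cv2.imwrite("pics/top2.png",im)
a=im[150:240,262:382]
cv2.imwrite("pics/c4.png",cv2.resize(a,None,fx=6.5,fy=6.5,interpolation=cv2.INTER_CUBIC))
E
```

```text
(no output)
```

View pics/c4.png

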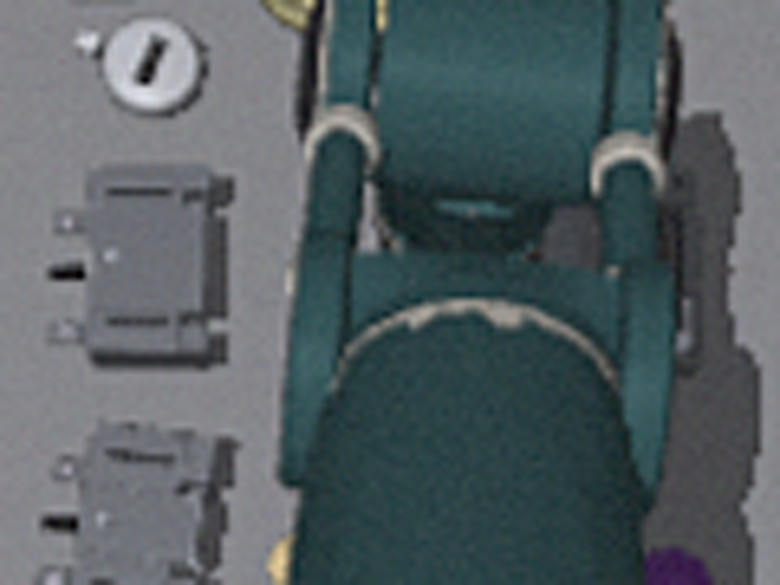

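The arm hides the pack in this view, and the dock is visible at (155,265). I continue on kinematics, watching the force.

Request:
drive_tool(
  commands="0 0 0 0 0.07 0 0.35; 0 0 0 0 0.15 0 0.35; 0 0 0 0 0.24 0 0.35; 0 0 0 0 0.32 0 0.35; 0 0 0 0 0.37 0 0.35; 0 0 0 0 0.4 0 0.35; 0 0 0 0 0.42 0 0.35; 0 0 0 0 0.42 0 0.35; 0 0 0 0 0.42 0 0.35",
)

```text
clock: 14.45
position: [0.5901, 0.0646, 0.1725]
tcp_rot: [0.697, 0.717, -0.0, 0.0]
ft_force: [-0.2, -1.6, 5.2]
gripper_width: 0.498
finger_force: 15.0
```

Request:
drive_tool(
  commands="0 0 0 0 0.015 0 0.35; 0 0 0 0 0.03 0 0.35; 0 0 0 0 0.045 0 0.35; 0 0 0 0 0.06 0 0.35; 0 0 0 0 0.06 0 0.35",
)

```text
clock: 15.08
position: [0.5902, 0.0762, 0.1725]
tcp_rot: [0.697, 0.717, -0.0, 0.0]
ft_force: [0.7, -3.4, 5.6]
gripper_width: 0.499
finger_force: 15.0
```

```bash
python3 - <<'E'
from h import *
im=manip.camera("scene");cv2.imwrite("pics/sc2.png",im)
a=im[150:270,220:380]
cv2.imwrite("pics/c5.png",cv2.resize(a,None,fx=5,fy=5,interpolation=cv2.INTER_CUBIC))
E
```

```text
(no output)
```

View pics/c5.png

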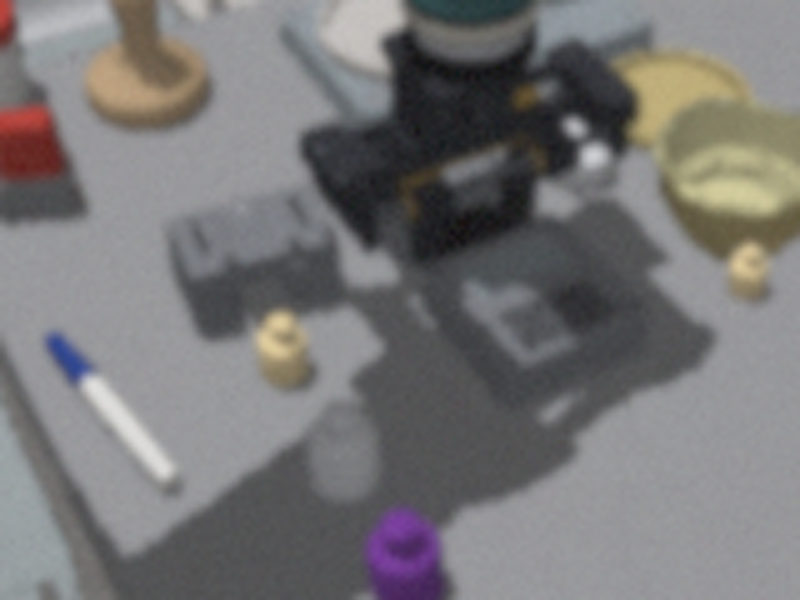

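The picture shows the pack in front of the wide dock, aligned, with the gripper on its plug. The big weight stands at (345,450), and the brass weights are untouched. Low force means the plug is entering cleanly. I release and go behind the pack to push.

Request:
drive_tool(
  commands="0 0 0 0 0 0 0.7; 0 0 0 0 0 0 0.7; 0 0 0 0 0 0 0.7; 0 0 0 0 0 0 0.7; 0 0 0 0 0 0.1 0.7; 0 0 0 0 0 0.25 0.7; 0 0 0 0 0 0.35 0.7; 0 0 0 0 0 0.35 0.7",
)

```text
clock: 16.12
position: [0.5916, 0.0765, 0.2454]
tcp_rot: [0.697, 0.717, 0.002, 0.002]
ft_force: [0.5, -0.1, -0.2]
gripper_width: 0.696
finger_force: 0.0
```

Request:
drive_tool(
  commands="0 0 0 0.005 -0.2 0 0.4; 0 0 0 0.01 -0.4 0 0.4; 0 0 0 0.015 -0.6 0 0.4; 0 0 0 0.015 -0.79 0 0.4; 0 0 0 0.015 -0.79 -0.1 0.4; 0 0 0 0.015 -0.79 -0.2 0.4; 0 0 0 0.015 -0.79 -0.3 0.4; 0 0 0 0.015 -0.79 -0.34 0.4; 0 0 0 0.015 -0.79 -0.34 0.4",
)

```text
clock: 17.25
position: [0.5929, -0.0808, 0.173]
tcp_rot: [0.697, 0.717, -0.001, -0.001]
ft_force: [0.8, -0.6, -0.4]
gripper_width: 0.399
finger_force: 0.0
```

Request:
drive_tool(
  commands="0 0 0 0 0.06 0 0.4; 0 0 0 0 0.12 0 0.4; 0 0 0 0 0.15 0 0.4; 0 0 0 0 0.17 0 0.4; 0 0 0 0 0.19 0 0.4; 0 0 0 0 0.21 0 0.4; 0 0 0 0 0.23 0 0.4; 0 0 0 0 0.25 0 0.4; 0 0 0 0 0.25 0 0.4",
)

```text
clock: 18.38
position: [0.5932, -0.0311, 0.1741]
tcp_rot: [0.697, 0.717, 0.0, -0.0]
ft_force: [0.8, -0.4, 0.3]
gripper_width: 0.4
finger_force: 0.5
```

Request:
drive_tool(
  commands="0 0 0 0 0.01 0 0.4; 0 0 0 0 0.02 0 0.4; 0 0 0 0 0.03 0 0.4; 0 0 0 0 0.04 0 0.4; 0 0 0 0 0.04 0 0.4",
)

```text
clock: 19.0
position: [0.5931, -0.0233, 0.1741]
tcp_rot: [0.697, 0.717, -0.0, -0.0]
ft_force: [-0.7, -1.4, -0.5]
gripper_width: 0.399
finger_force: 0.3
```

Request:
drive_tool(
  commands="0 0 0 0 0.01 0 0.4; 0 0 0 0 0.02 0 0.4; 0 0 0 0 0.02 0 0.4; 0 0 0 0 0.02 0 0.4",
)

```text
clock: 19.5
position: [0.5931, -0.0198, 0.1741]
tcp_rot: [0.697, 0.717, -0.0, -0.0]
ft_force: [-1.3, -3.9, -1.5]
gripper_width: 0.399
finger_force: 2.1
```

Request:
drive_tool(
  commands="0 0 0 0 0.01 0 0.4; 0 0 0 0 0.015 0 0.4; 0 0 0 0 0.015 0 0.4; 0 0 0 0 0.015 0 0.4",
)

```text
clock: 20.0
position: [0.5929, -0.019, 0.1741]
tcp_rot: [0.697, 0.717, -0.002, 0.001]
ft_force: [-2.2, -14.5, -0.7]
gripper_width: 0.4
finger_force: 7.5
```

Request:
drive_tool(
  commands="0 0 0 0 0.01 0 0.4; 0 0 0 0 0.01 0 0.4; 0 0 0 0 0.01 0 0.4",
)

```text
clock: 20.38
position: [0.5928, -0.0185, 0.1742]
tcp_rot: [0.697, 0.717, -0.003, 0.002]
ft_force: [-2.7, -21.9, -0.5]
gripper_width: 0.402
finger_force: 11.1
```

Request:
drive_tool(
  commands="0 0 0 0 -0.05 0 0.4; 0 0 0 0 -0.15 0 0.4; 0 0 0 0 -0.15 0.2 0.4; 0 0 0 0 -0.15 0.4 0.4; 0 0 0 0 -0.4 0.7 0.4; 0 0 0 0 -0.7 0.7 0.4; 0 0 0 0 -1 0.7 0.4; 0 0 0 0 -1 0.7 0.4; 0 0 0 0 -1 0.7 0.4",
)

```text
clock: 21.5
position: [0.5931, -0.2151, 0.3141]
tcp_rot: [0.698, 0.716, 0.0, -0.0]
ft_force: [-0.4, 0.7, 0.1]
gripper_width: 0.403
finger_force: 0.0
```

Request:
drive_tool(
  commands="0 0 0 0 -0.3 0 0.4; 0 0 0 0 -0.6 0 0.4; 0 0 0 0 -0.9 0 0.4; 0 0 0 0 -1 0 0.4; 0 0 0 0 -1 0 0.4",
)

```text
clock: 22.12
position: [0.5935, -0.4141, 0.3136]
tcp_rot: [0.697, 0.717, 0.0, -0.001]
ft_force: [-0.4, -0.0, -0.5]
gripper_width: 0.401
finger_force: 0.0
```

```bash
python3 - <<'E'
from h import *
im=manip.camera("top");cv2.imwrite("pics/top3.png",im)
a=im[140:260,260:420]
cv2.imwrite("pics/c6.png",cv2.resize(a,None,fx=5,fy=5,interpolation=cv2.INTER_CUBIC))
E
```

```text
(no output)
```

View pics/c6.png

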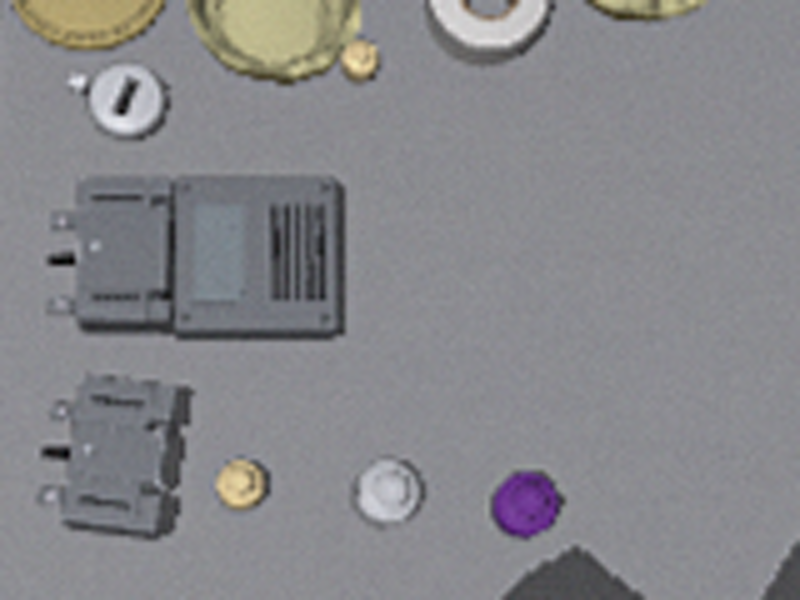

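The pack sits flush against the wide dock with its front at x≈175 and rear at x≈343, axes parallel. The big weight is upright at (388,490). I check the pose numerically before handing in.

```bash
python3 - <<'E'
from fit import *
p,r=fit(cr([(176,335),(341,334),(341,178),(176,178)]),[(.05,.048,.034),(-.05,.048,.034),(-.05,-.048,.034),(.05,-.048,.034)],[.59,.04,1.58])
d=np.array([.590,.091]);a=1.5955
R=np.array([[np.cos(a),np.sin(a)],[-np.sin(a),np.cos(a)]])
tip=p[:2]+.09*np.array([np.cos(p[2]),np.sin(p[2])])
print(p.round(4),"tip in dock",(R@(tip-d)).round(4),r.round(2).tolist())
E
```

```text
[0.5889 0.039  1.5933] tip in dock [0.0381 0.0021] [[-0.16, -0.16], [0.22, -0.03], [-0.06, 0.1], [-0.0, 0.1]]
```

The fit puts the plug at about 38 mm, within its error. A second, firmer push will make sure it is home.

Request:
drive_tool(
  commands="0 0 0 0 0.3 0 0.4; 0 0 0 0 0.6 0 0.4; 0 0 0 0 0.9 0 0.4; 0 0 0 0 1 0 0.4; 0 0 0 0 1 0 0.4",
)

```text
clock: 22.8
position: [0.5933, -0.2118, 0.3146]
tcp_rot: [0.696, 0.719, -0.0, 0.0]
ft_force: [0.3, -0.3, -0.7]
gripper_width: 0.401
finger_force: 0.0
```

Request:
drive_tool(
  commands="0 0 0 0 0.3 0 0.4; 0 0 0 0 0.6 -0.1 0.4; 0 0 0 0 0.78 -0.3 0.4; 0 0 0 0 0.78 -0.5 0.4; 0 0 0 0 0.78 -0.65 0.4; 0 0 0 0 0.78 -0.7 0.4; 0 0 0 0 0.78 -0.7 0.4",
)

```text
clock: 23.68
position: [0.5935, -0.0595, 0.174]
tcp_rot: [0.697, 0.717, -0.0, -0.0]
ft_force: [-0.1, 0.0, 0.4]
gripper_width: 0.398
finger_force: 0.0
```

Request:
drive_tool(
  commands="0 0 0 0 0.08 0 0.4; 0 0 0 0 0.14 0 0.4; 0 0 0 0 0.18 0 0.4; 0 0 0 0 0.2 0 0.4; 0 0 0 0 0.21 0 0.4; 0 0 0 0 0.21 0 0.4; 0 0 0 0 0.21 0 0.4",
)

```text
clock: 24.55
position: [0.5936, -0.0189, 0.1752]
tcp_rot: [0.697, 0.717, -0.001, 0.002]
ft_force: [-0.9, -12.6, 3.0]
gripper_width: 0.4
finger_force: 6.4
```

Request:
drive_tool(
  commands="0 0 0 0 0.01 0 0.4; 0 0 0 0 0.02 0 0.4; 0 0 0 0 0.025 0 0.4; 0 0 0 0 0.025 0 0.4; 0 0 0 0 0.025 0 0.4",
)

```text
clock: 25.18
position: [0.5935, -0.0177, 0.1753]
tcp_rot: [0.697, 0.717, -0.004, 0.004]
ft_force: [-1.9, -30.8, 3.0]
gripper_width: 0.399
finger_force: 15.4
```

It is a stiff stop: three times the force gave only about 1 mm, all in tool flex, so the pack is home. I retreat and check.

Request:
drive_tool(
  commands="0 0 0 0 -0.03 0 0.4; 0 0 0 0 -0.15 0 0.4; 0 0 0 0 -0.2 0.2 0.4; 0 0 0 0 -0.3 0.4 0.4; 0 0 0 0 -0.5 0.7 0.4; 0 0 0 0 -0.8 0.7 0.4; 0 0 0 0 -1 0.7 0.4; 0 0 0 0 -1 0.7 0.4; 0 0 0 0 -1 0.7 0.4",
)

```text
clock: 26.3
position: [0.5931, -0.2109, 0.3139]
tcp_rot: [0.697, 0.717, 0.0, -0.001]
ft_force: [-0.3, 0.4, 0.9]
gripper_width: 0.402
finger_force: 0.0
```

Request:
drive_tool(
  commands="0 0 0 0 -0.3 0 0.4; 0 0 0 0 -0.6 0 0.4; 0 0 0 0 -0.9 0 0.4; 0 0 0 0 -1 0 0.4; 0 0 0 0 -1 0 0.4; 0 0 0 0 -1 0 0.4",
)

```text
clock: 27.05
position: [0.5937, -0.4093, 0.3138]
tcp_rot: [0.696, 0.718, 0.0, -0.001]
ft_force: [0.2, -0.4, -0.0]
gripper_width: 0.394
finger_force: 0.0
```

```bash
python3 - <<'E'
from h import *
im=manip.camera("top")
cv2.imwrite("pics/top4.png",im)
a,b=[cv2.cvtColor(x[165:215,270:335],cv2.COLOR_BGR2GRAY).astype(np.float32) for x in(cv2.imread("pics/top3.png"),im)]
print("pack+dock change", np.abs(a-b).max(), cv2.phaseCorrelate(a[:,28:],b[:,28:]))
w=slice(225,255),slice(325,350);print("weight change",np.abs(cv2.imread("pics/top3.png")[w].astype(int)-im[w]).max())
c=cv2.resize(im[160:220,270:335],None,fx=9,fy=9,interpolation=cv2.INTER_CUBIC);cv2.imwrite("pics/c7.png",c)
E
```

```text
pack+dock change 39.0 ((-0.05757273288722331, 0.09084922479673807), 1.0047024917602538)
weight change 11
```

View pics/c7.png

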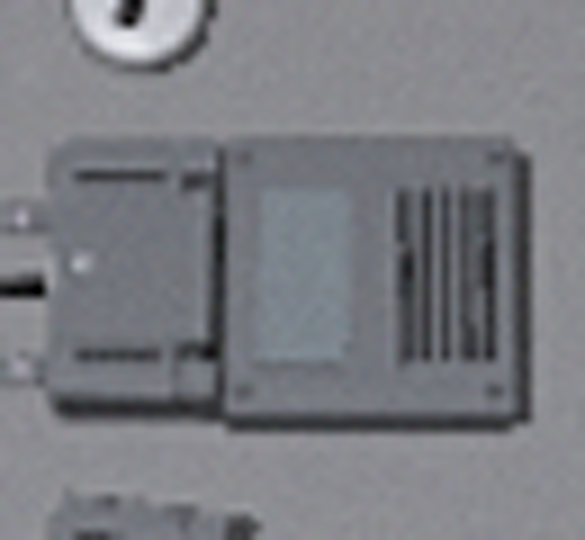

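The pack's front edge (x≈222) lies right against the dock's front edge (x≈218), centred and parallel. The second push shifted it by less than 0.1 px, so I hand in.

```bash
python3 -c "
from bench import manip
print(manip.sign_off())"
```

```text
the job is handed in; nothing more can be done
None
```

The job is handed in (no verdict was returned): the pack is plugged into the wide dock and pushed to a hard stop, with its front flush by the last picture. The camera fit put the plug at about 38 of its 40 mm. The big weight stands upright to the side, and no bystander was touched.

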